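# Seat the gland socket on the strut and bring the gland nut snug

## Robot

A 7-joint arm with a two-finger parallel gripper is mounted at the origin on the work surface. World frame = base frame: x ahead of the robot, y to its left, z up, the work surface at z = 0. Lengths are in m, angles in rad, forces in N, time in s.
With the tool pointing down it reaches from about 0.4 to 0.9 m from the base axis. Payload 5.6 kg.
Tool frame: the origin (TCP) lies between the finger pads; the fingertips stand 11 mm ahead of it and the grasp point (between the pads) lies 8 mm behind it (env.nose_length is the distance from the TCP to the fingertips, in m); z points along the fingers, y is the line along which they close (so a half turn about z gives the same grasp; the last joint's range is limited). The gripper opens to 92 mm and grips with 3 to 60 N. Pads are 20 mm wide; open, the fingers measure 128 mm over their backs; the gripper's body (75 mm by 189 mm) begins 69 mm behind the grasp point.
Start: joints at [-1.322, 0.468, -0.012, 1.603, 0.006, 1.071, -0.056], TCP at [0.187, 0.623, 0.226] pointing down, gripper open.
Joint ranges: [-2.53, 2.53], [-0.31, 2.02], [-1.57, 1.55], [0.28, 2.44], [-1.29, 4.43], [0.15, 1.84], [-2.92, 2.92]. Speed limits (rad/s): [2.57, 2.57, 3.14, 3.14, 3.14, 3.14, 3.14].

## Interface

Orientations are given as a unit quaternion [x, y, z, w].
In Python, from station import env gives the robot as it stands. The module is installed in compiled form; this text tells all that it offers.
- The arm moves only by the tool arm_command, never from a script. Its argument "deltas" is one flat list of numbers, 7 for each row, row after row: the finger opening in mm, from 0 to 91.9, then the shift along the tool's x, y, z normalised to -1 to 1, where 1 is 0.2 m, then the turn, a rotation vector about the tool's x, y, z normalised to -1 to 1, where 1 is 45 degrees. A call has 1 to 5 rows; each row is the pose to reach, as a shift and turn from the pose commanded when the call began, along the tool's axes at that moment; what a row does not reach only later rows make up. A row lasts 1/8 s, in which the tool goes at most 62.5 mm and 10.7 degrees, less where a joint would pass 70% of its speed; a pose out of reach is approached as far as the arm can. A call with a number of a shift or a turn outside -1 to 1 is refused whole. A call with a gripper value outside its range is refused whole. The fingers move at their own pace and stop on an object; "newtons" is the grip in N (left out, the last holds). Time passes only in rows, so rows that repeat a pose let the fingers close. It gives the time, the measured TCP pose, the force, the opening and the grip force at its end, in the units of the state.
- env.state(): the state, without advancing time (a new reading comes with each control period).
- env.capture(name): name is "scene" or "top" or "wrist"; returns (picture, depth): 480x640x3 uint8, red, green, blue; 480x640 float32, m along the optical axis (not along the pixel's ray), 0 where there is no reading.
- env.camera_model(name): a dict with "camera_matrix" (3x3 intrinsics, pixels), "world_from_camera" (4x4, takes a point from camera to world coordinates). Camera axes: x right, y up, looking along -z (the intrinsics and any distortion apply to the point x, -y, -z); pixel columns grow to the right and rows downward; lengths in m; the calibration is good to about 2 mm. A picture is of the moment at which its call begins: read the wrist's pose just before it. camera_model takes no time and is no camera call; for the wrist camera it gives the pose at the moment of the call.
- env.sign_off(): hands the job in; it is judged then, once.
Trained networks look in the newest picture that a camera, given by its name, has taken for a name from the list of things; names that differ only in an ending like _2 or _b are one class to them, and where a whole thing is asked for, a point or a joint stands for the part that bears it (a point fixed in the world has none). Each returns a list of dicts, best first, with "score" (0 to 1); they miss things now and then, are a little off and sometimes report something else, mostly with a low value. They report only what shows in the picture. A call takes as long as a camera call. They do not tell look-alikes from the thing itself.
- env.spot_in(camera, target): "position" ([x, y, z] in m, in world coordinates, good to about 4 mm: the middle of the surface that is visible of it).
- env.tip_of(camera, target): "position" ([x, y, z] in m, in world coordinates, good to about 4 mm: a listed point, or the origin of a listed thing).
The state is a dict: "time_s": time; "q": joint angles; "joint_vel": joint speeds; "joint_efforts": joint torques, N m; "ee_pos": TCP position; "orientation": TCP orientation; "contact_force": force on the tool from outside, world axes, zero at the start; "wrist_torque": the same for the moment, N m; "gripper_width": finger opening in m; "grip_force": force on a finger pad.
Only numpy, scipy, OpenCV 4.12 (cv2) and the standard library are available. Lean on these libraries where they do the work, as an engineer would, in place of code of your own. Each camera call takes 0.05 s, during which the arm holds its last target. There are 200 camera calls.

## Task

Take the four-lug gland socket and slip it, lugs down, over the piston rod of the clamped strut; press it only lightly on the gland nut and turn it slowly until the lugs drop fully home in the nut's slots. Then turn the nut clockwise (seen from above) with it until it comes up snug against its stop, without forcing it, and leave the socket standing seated on the nut for the torque wrench. Leave the other things on the bench where they are.

Things in the scene. Friction and masses are not known exactly. Their poses are not given: they have to be found in the camera images.
- gland_socket: loose steel tool, 0.40 kg, 64 mm tall, standing on its four lugs; origin on its axis at the lugs' tips (underside), z up the axis. Lugs on the body's +x, +y, -x, -y axes, each 6 mm wide, 6 mm tall, from 14.5 to 22 mm off the axis. Above them a round skirt, 46 mm in diameter, 6 to 26 mm above the origin, then a hexagon, 26 to 64 mm. A 22 mm bore runs right through.
- socket_hex (a point): point on the axis in the socket's hexagon, 48 mm above the lugs' tips, 16 mm below its open top: the place to grip. The hexagon is 38 mm tall and 36 mm across flats, narrower than the skirt below it; the body's x axis goes square through one pair of flats, the other two pairs lie at +-60 degrees to it.
- socket_shoulder (a point): point on the socket's axis in the plane of the skirt's underside, 6 mm above the lugs' tips; it rests on the nut's top face when the lugs are home (6 mm lower than with the lugs' tips riding on that face). A push of 5 to 10 N is plenty; once home the lugs have about 4 degrees of play in the slots either way
- strut: fixed: black strut tube, 54 mm in diameter, upright in an aluminium split clamp block (92 x 91 mm, 65 mm high) on a 150 x 130 x 10 mm base plate; origin under the tube's axis on the bench, z up; a bracket with two ears stands out along +x, to 70 mm, at 75 to 141 mm height. The tube's rim is 181 mm above the bench; the gland nut in it stands 4 mm proud.
- rod_tip (a point): top of the piston rod's stud on the strut's axis, 50 mm above the nut's top face. The rod, 20 mm in diameter, stands up through the nut to 31 mm above the nut's top and is chamfered there; the stud above it is 13 mm in diameter.
- gland_top (a point): point on the strut's axis in the plane of the gland nut's top face, 185 mm above the bench; its axes are the strut's and do not turn with the nut
- gland_nut (a joint): turn of the gland nut, rad, growing clockwise seen from above: found at 0 to 0.2, snug at its stop at 0.6. A 47 mm ring with four radial slots at 90 degrees, 8.5 mm wide, 7.5 mm deep, open upwards; they may stand at any angle, which this value does not tell. It turns stiffly (about 0.35 N m) and stays put; lugs rubbing lightly on it do not turn it. At the stop the moment climbs steeply.
- seal_driver: bystander: loose steel driver, plain round with a waist, 42 mm in diameter, 64 mm tall, no lugs and no hexagon, upright on the bench; origin under its centre
- spare_tube: bystander: loose strut tube standing upright, 57 mm in diameter at its collar, 152 mm tall; origin under its centre
- screwdriver: bystander: loose screwdriver lying on the right of the bench, about 200 mm long; origin on its underside
- sleeve_tray: fixed blue tray with grey sleeves, 200 x 150 x 55 mm (sleeves to 70 mm); origin under its centre
Not all that is in view belongs to the job. There is more than one size of the strut; the job needs the middle-sized.

How it is judged:
On the way, in this order (a step that is already met when the one before it is completed fails the run):
1. the socket's lugs are home in the nut's slots, the socket upright on the strut's axis, while the nut is not yet snug (horizontal distance between socket_shoulder and gland_top below 0.003 m and z of socket_shoulder in the frame of gland_top below 0.002 m and angle between gland_socket's own z axis and vertical below 0.07 rad and value of joint gland_nut below 0.5 rad), for 0.2 s.
2. the nut is turned up snug with the socket home in it (value of joint gland_nut above 0.56 rad and z of socket_shoulder in the frame of gland_top below 0.002 m), for 0.1 s.
At the end, for the whole second after the job is handed in: the nut reads above 0.56 rad (snug stop at 0.6), the socket is released, at rest, upright within 4 degrees, on the strut's axis within 3 mm, its skirt within 2 mm of the nut's top face (all of step 2 and horizontal distance between socket_shoulder and gland_top below 0.003 m and angle between gland_socket's own z axis and vertical below 0.07 rad and linear speed of gland_socket below 0.01 m/s); the robot touches nothing.
It fails at once if the socket is pressed on the strut with more than 40 N before its lugs are in the slots (contact force between gland_socket and strut above 40 N and z of socket_shoulder in the frame of gland_top above 0.0045 m).
It fails at once if the nut is forced: the socket bears on the strut with more than 90 N in all (contact force between gland_socket and strut above 90 N).
It fails at once if the seal driver is moved by more than 30 mm (distance of seal_driver from where it was at the start of the episode above 0.03 m).
It fails at once if the spare tube is moved by more than 30 mm or tipped (distance of spare_tube from where it was at the start of the episode above 0.03 m or angle between spare_tube's own z axis and vertical above 0.3 rad).
It fails at once if the screwdriver is moved by more than 30 mm (distance of screwdriver from where it was at the start of the episode above 0.03 m).
It also fails if it takes over 72 s, if anything falls off the work surface, if the arm or the gripper's body presses on something with over 40 N, if the wrist force passes 120 N, or if a joint passes its speed limit or range.

## Working session

There is one attempt and no reset: what is moved stays moved. The work goes in short steps, Python scripts to look and compute and a tool call to move; the robot and the scene stay as the last step left them, time stands still between calls to the robot, and variables do not carry over. Pictures are saved under pics/ and viewed, at most 10 in all, crops included, and the job is handed in when it is done.

Besides the shell and the picture viewer there is one more tool, called after "Request:" in YAML: its name, and indented under it one key for each argument. arm_command: Moves the arm, as the interface text tells. Scaled input: -1 to 1 covers 0.2 m each way for a shift and 45 degrees each way for a turn. Its arguments: {"type":"object","properties":{"deltas":{"type":"array"},"newtons":{"type":"number"}},"required":["deltas"]}

```bash
mkdir -p pics; python3 - <<'E'
from station import env
import cv2, numpy as np
for c in ("scene","top"):
    im,d=env.capture(c); cv2.imwrite(f"pics/{c}0.png",im[:,:,::-1]); np.save(f"pics/{c}0.npy",d)
    for t in ("gland_socket","socket_hex","strut","rod_tip","gland_top","seal_driver","spare_tube","screwdriver"):
        for f in (env.spot_in,env.tip_of):
            try: print(c,t,f.__name__,[(np.round(r["position"],3).tolist(),round(r["score"],2)) for r in f(c,t)][:4])
            except Exception as e: print(c,t,e)
    m=env.camera_model(c); print(np.round(m["camera_matrix"],1).tolist(),np.round(m["world_from_camera"],3).tolist())
s=env.state(); print(s)
E
```

```text
scene gland_socket call [([0.495, -0.285, 0.045], 0.56)]
scene gland_socket call [([0.48, -0.29, -0.0], 0.69)]
scene socket_hex call [([0.499, -0.284, 0.046], 0.58)]
scene socket_hex call [([0.49, -0.291, 0.047], 0.6)]
scene strut call [([0.846, 0.244, 0.088], 0.88), ([0.39, 0.013, 0.05], 0.85), ([0.602, 0.078, 0.065], 0.84)]
scene strut call [([0.81, 0.266, 0.0], 0.87), ([0.569, 0.086, -0.002], 0.84)]
scene rod_tip call [([0.608, 0.081, 0.062], 0.85), ([0.388, 0.008, 0.047], 0.58), ([0.846, 0.246, 0.098], 0.57)]
scene rod_tip call [([0.576, 0.088, 0.236], 0.86), ([0.811, 0.269, 0.341], 0.8), ([0.366, 0.013, 0.179], 0.69)]
scene gland_top call [([0.389, 0.012, 0.047], 0.85), ([0.5, -0.288, 0.046], 0.67), ([0.602, 0.082, 0.063], 0.6), ([0.844, 0.244, 0.095], 0.56)]
scene gland_top call [([0.573, 0.085, 0.187], 0.96), ([0.365, 0.013, 0.138], 0.75), ([0.806, 0.269, 0.269], 0.57)]
scene seal_driver call [([0.464, -0.12, 0.054], 0.55)]
scene seal_driver call [([0.454, -0.13, -0.0], 0.82)]
scene spare_tube call [([0.735, -0.084, 0.124], 0.73)]
scene spare_tube call [([0.714, -0.082, 0.003]
[... 1692 characters left out ...]
1.32196436,  0.46751272, -0.011643  ,  1.60271756,  0.00596522,
        1.07139778, -0.05630795]), 'joint_vel': array([-0.00020828, -0.00028289, -0.00048406,  0.00133387,  0.00061869,
       -0.00118566, -0.00089786]), 'joint_efforts': array([-4.65478195e-05, -5.20404088e+01, -1.23412191e-02, -2.44050962e+01,
       -5.66791068e-02,  1.14277392e-02,  2.15705205e-05]), 'ee_pos': array([0.18701533, 0.62251005, 0.22557683]), 'orientation': array([ 1.45427178e-01,  9.89368958e-01,  1.53218143e-07, -5.17944163e-06]), 'contact_force': array([0.89918409, 0.19865758, 0.08871342]), 'wrist_torque': array([-0.01563389,  0.04072509,  0.01326036]), 'grip_force': 0.0, 'gripper_width': 0.09181750875923378}
```

```bash
python3 - <<'E'
import cv2
from station import env
import numpy as np
a=cv2.imread("pics/scene0.png");b=cv2.imread("pics/top0.png")
cv2.imwrite("pics/both.png",np.hstack([cv2.resize(a,(400,300)),cv2.resize(b,(400,300))]))
def pix(c,p):
    m=env.camera_model(c);T=np.linalg.inv(m["world_from_camera"]);q=T[:3,:3]@p+T[:3,3];q=q*[1,-1,-1];u=m["camera_matrix"]@q;return u[:2]/u[2]
for n,p in dict(sock=[.482,-.289,.064],drv=[.454,-.128,.064],mid=[.573,.087,.185],small=[.368,.012,.14],big=[.807,.268,.267]).items(): print(n,pix("scene",p).round(),pix("top",p).round())
def crop(im,c,p,r):
    u,v=pix(c,p).astype(int);return cv2.resize(im[max(v-r,0):v+r,max(u-r,0):u+r],(400,400),interpolation=cv2.INTER_CUBIC)
cv2.imwrite("pics/crop.png",np.hstack([crop(b,"top",[.482,-.289,.064],28),crop(b,"top",[.573,.087,.185],40)]))
E
```

```text
sock [168. 235.] [470. 290.]
drv [238. 220.] [395. 304.]
mid [337. 226.] [289. 244.]
small [294. 168.] [330. 351.]
big [463. 304.] [184. 109.]
```

View pics/both.png

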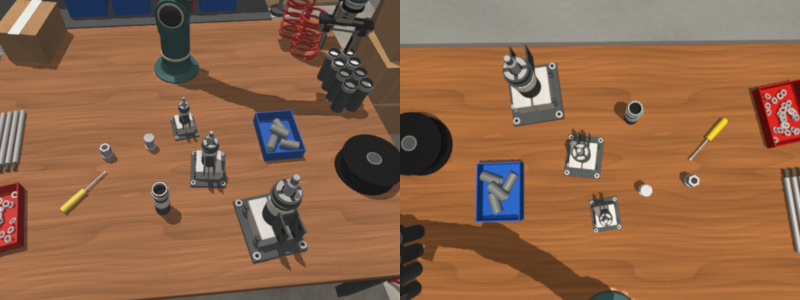

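View pics/crop.png

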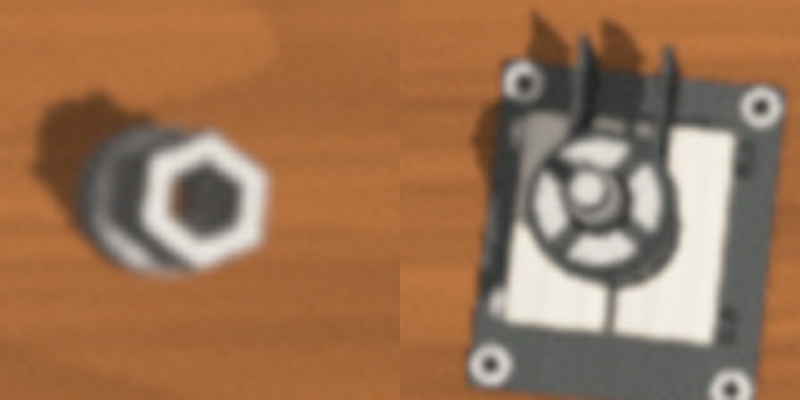

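The overview shows three struts, with their tops in the top picture at about (330,351) small, (289,244) middle and (184,109) large. The middle one fits the description: its rim is at 0.185 m. The crop confirms that the piece at (470,290) is the hexagon socket with a bore. The plain round piece at (395,304) is the seal driver.

```bash
cat > h.py <<'E'
from station import env
import numpy as np
from scipy.spatial.transform import Rotation as R
def yaw(q): y=R.from_quat(q).as_matrix()[:,1]; return np.degrees(np.arctan2(y[1],y[0]))
def rot(y): # tool down, tool y at world angle y deg
    y=np.radians(y); Y=np.array([np.cos(y),np.sin(y),0]); Z=np.array([0,0,-1.]); return R.from_matrix(np.c_[np.cross(Y,Z),Y,Z])
def delta(p0,r0,p,y):
    d=r0.inv().apply(np.array(p)-p0)/.2; w=(r0.inv()*rot(y)).as_rotvec()/np.radians(45); return np.r_[d,w].round(4)
def plan(*way):
    s=env.state(); p0,r0=s["ee_pos"],R.from_quat(s["orientation"])
    for p,y in way: print(p,y,delta(p0,r0,p,y).tolist()); p0,r0=np.array(p),rot(y)
def st():
    s=env.state(); print("t",round(s["time_s"],2),"p",s["ee_pos"].round(4),"yaw",yaw(s["orientation"]).round(2),"q",s["q"].round(2),"F",s["contact_force"].round(1),"M",s["wrist_torque"].round(2),"w",round(s["gripper_width"],4),"g",round(s["grip_force"],1))
def pix(m,p):
    T=np.linalg.inv(m["world_from_camera"]);q=(T[:3,:3]@np.array(p)+T[:3,3])*[1,-1,-1];u=m["camera_matrix"]@q;return u[:2]/u[2]
E
python3 -c "
from h import *
st()
plan(([.36,.48,.33],45),([.50,.25,.33],18),([.52,.03,.33],-8),([.50,-.16,.31],-30),([.48,-.26,.24],-30))"
```

```text
t 1.7 p [0.187  0.6225 0.2256] yaw 73.28 q [-1.32  0.47 -0.01  1.6   0.01  1.07 -0.06] F [0.9 0.2 0.1] M [-0.02  0.04  0.01] w 0.0918 g 0.0
[0.36, 0.48, 0.33] 45 [-1.0334, -0.4335, -0.5221, -0.0, -0.0, 0.6284]
[0.5, 0.25, 0.33] 18 [-1.3081, -0.3182, 0.0, 0.0, 0.0, 0.6]
[0.52, 0.03, 0.33] -8 [-1.0771, -0.2448, 0.0, 0.0, 0.0, 0.5778]
[0.5, -0.16, 0.31] -30 [-0.9547, 0.0332, 0.1, 0.0, 0.0, 0.4889]
[0.48, -0.26, 0.24] -30 [-0.483, 0.1634, 0.35, 0.0, 0.0, 0.0]
```

Request:
arm_command:
  deltas: [91, -1, -0.43, -0.52, 0, 0, 0.63, 91, -1, -0.43, -0.52, 0, 0, 0.63, 91, -1, -0.43, -0.52, 0, 0, 0.63, 91, -1, -0.43, -0.52, 0, 0, 0.63, 91, -1, -0.43, -0.52, 0, 0, 0.63]

```text
time_s: 2.33
ee_pos: [0.3587, 0.48, 0.3323]
orientation: [0.387, 0.922, 0.002, 0.001]
contact_force: [0.0, 0.1, 0.5]
gripper_width: 0.091
grip_force: 0.0
```

Request:
arm_command:
  deltas: [91, -1, -0.25, 0, 0, 0, 0.6, 91, -1, -0.25, 0, 0, 0, 0.6, 91, -1, -0.25, 0, 0, 0, 0.6, 91, -1, -0.25, 0, 0, 0, 0.6]

```text
time_s: 2.82
ee_pos: [0.4611, 0.3025, 0.3296]
orientation: [0.59, 0.807, -0.0, 0.0]
contact_force: [-0.5, -0.6, 1.3]
gripper_width: 0.0911
grip_force: 0.0
```

```bash
python3 -c "
from h import *
st()
plan(([.52,.06,.33],-8),([.50,-.12,.32],-30),([.47,-.28,.24],-30))"
```

```text
t 2.83 p [0.4611 0.3025 0.3296] yaw 17.63 q [-0.93  0.21  0.34  1.74 -0.07  1.21 -0.26] F [-0.5 -0.6  1.3] M [-0.02  0.02  0.01] w 0.0911 g 0.0
[0.52, 0.06, 0.33] -8 [-1.2448, -0.0869, -0.0013, 0.0005, 0.0008, 0.5697]
[0.5, -0.12, 0.32] -30 [-0.9052, 0.0262, 0.05, 0.0, 0.0, 0.4889]
[0.47, -0.28, 0.24] -30 [-0.7678, 0.2701, 0.4, 0.0, 0.0, 0.0]
```

Request:
arm_command:
  deltas: [91, -1, -0.09, 0, 0, 0, 0.57, 91, -1, -0.09, 0, 0, 0, 0.57, 91, -1, -0.09, 0, 0, 0, 0.57, 91, -1, -0.09, 0, 0, 0, 0.57]

```text
time_s: 3.32
ee_pos: [0.5045, 0.1072, 0.3297]
orientation: [0.754, 0.656, 0.0, 0.0]
contact_force: [0.2, 0.7, 0.4]
gripper_width: 0.0913
grip_force: 0.0
```

Request:
arm_command:
  deltas: [91, -1, 0.03, 0.05, 0, 0, 0.49, 91, -1, 0.03, 0.05, 0, 0, 0.49, 91, -1, 0.03, 0.05, 0, 0, 0.49, 91, -1, 0.03, 0.05, 0, 0, 0.49]

```text
time_s: 3.82
ee_pos: [0.4828, -0.0909, 0.3196]
orientation: [0.866, 0.501, 0.0, -0.0]
contact_force: [-0.1, -0.0, -0.3]
gripper_width: 0.0908
grip_force: 0.0
```

```bash
python3 -c "
from h import *
import cv2
st()
m=env.camera_model('wrist');print(m['world_from_camera'].round(3).tolist(),m['camera_matrix'].round(1).tolist(),pix(m,[.482,-.289,.064]))
plan(([.47,-.26,.27],-30),)"
```

```text
t 3.83 p [ 0.4828 -0.0909  0.3196] yaw -29.9 q [-0.53  0.1   0.7   1.9  -0.07  1.17 -0.32] F [-0.1 -0.  -0.3] M [-0.08  0.07  0.03] w 0.0908 g 0.0
[[0.867, 0.477, 0.145, 0.523], [-0.498, 0.83, 0.251, -0.02], [-0.001, -0.29, 0.957, 0.48], [0.0, 0.0, 0.0, 1.0]] [[371.2, 0.0, 317.6], [0.0, 371.2, 239.4], [0.0, 0.0, 1.0]] [395.41613675 335.63493776]
[0.47, -0.26, 0.27] -30 [-0.7649, 0.3661, 0.2477, 0.0001, -0.0002, 0.0022]
```

```bash
cat >> h.py <<'E'
def look(name,*targets):
    import cv2
    m=env.camera_model('wrist'); im,d=env.capture('wrist'); cv2.imwrite(f'pics/{name}.png',im[:,:,::-1]); np.savez(f'pics/{name}.npz',d=d,T=m['world_from_camera'],K=m['camera_matrix'])
    for t in targets: print(t,[(np.round(r['position'],4).tolist(),round(r['score'],2)) for r in env.tip_of('wrist',t)][:3])
    return im,d,m
def cloud(d,m):
    v,u=np.mgrid[:480,:640]; K=m['camera_matrix']; T=m['world_from_camera']
    P=np.stack([(u-K[0,2])/K[0,0]*d,-(v-K[1,2])/K[1,1]*d,-d],-1); return P@T[:3,:3].T+T[:3,3]
E
python3 -c "
from h import *
im,d,m=look('w1','gland_socket','socket_hex')
P=cloud(d,m); s=(d>0)&(abs(P[...,0]-.482)<.05)&(abs(P[...,1]+.289)<.05)&(P[...,2]>.055)&(P[...,2]<.08)
Q=P[s];print(len(Q),Q.mean(0),Q.min(0),Q.max(0),np.percentile(Q[:,2],[5,50,95]))"
```

```text
gland_socket [([0.4827, -0.2916, 0.0002], 0.69)]
socket_hex [([0.4798, -0.2907, 0.0472], 0.6)]
595 [ 0.48277557 -0.28841078  0.0634546 ] [ 0.46170996 -0.30820074  0.05504094] [ 0.50256642 -0.27116604  0.06835571] [0.0562014  0.06486707 0.06663744]
```

Request:
arm_command:
  deltas: [91, -0.76, 0.37, 0.25, 0, 0, 0, 91, -0.76, 0.37, 0.25, 0, 0, 0, 91, -0.76, 0.37, 0.25, 0, 0, 0, 91, -0.76, 0.37, 0.25, 0, 0, 0]

```text
time_s: 4.47
ee_pos: [0.4717, -0.2587, 0.2682]
orientation: [0.866, 0.501, -0.001, -0.0]
contact_force: [-0.6, 0.3, 0.3]
gripper_width: 0.0914
grip_force: 0.0
```

```bash
python3 -c "
from h import *
import cv2
st()
im,d,m=look('w2','gland_socket','socket_hex')
P=cloud(d,m); s=(d>0)&(abs(P[...,0]-.482)<.05)&(abs(P[...,1]+.289)<.05)&(P[...,2]>.058)&(P[...,2]<.075)
Q=P[s];print(len(Q),Q.mean(0),Q.min(0),Q.max(0),np.percentile(Q[:,2],[5,50,95]))
h=cv2.convexHull((Q[:,:2]*1e4).astype(np.float32));print(cv2.minEnclosingCircle(h))
u,v=pix(m,[.482,-.289,.05]).astype(int);print(u,v)
c=im[max(v-70,0):v+70,max(u-90,0):u+90,::-1];cv2.imwrite('pics/w2c.png',cv2.resize(c,None,fx=4,fy=4,interpolation=2))
"
```

```text
t 4.47 p [ 0.4717 -0.2587  0.2682] yaw -29.89 q [-0.23  0.28  0.81  1.87 -0.23  1.09  0.15] F [-0.6  0.3  0.3] M [-0.08  0.12 -0.01] w 0.0914 g 0.0
gland_socket [([0.4804, -0.2917, 0.0005], 0.73)]
socket_hex [([0.4819, -0.2897, 0.0498], 0.98), ([0.4867, -0.2929, 0.0064], 0.43)]
746 [ 0.48289667 -0.28988977  0.06483527] [ 0.4623621  -0.31020852  0.05802134] [ 0.50266966 -0.27175086  0.06761075] [0.06049988 0.06528875 0.06662353]
((4824.9658203125, -2909.796875), 206.46559143066406)
341 228
```

View pics/w2c.png

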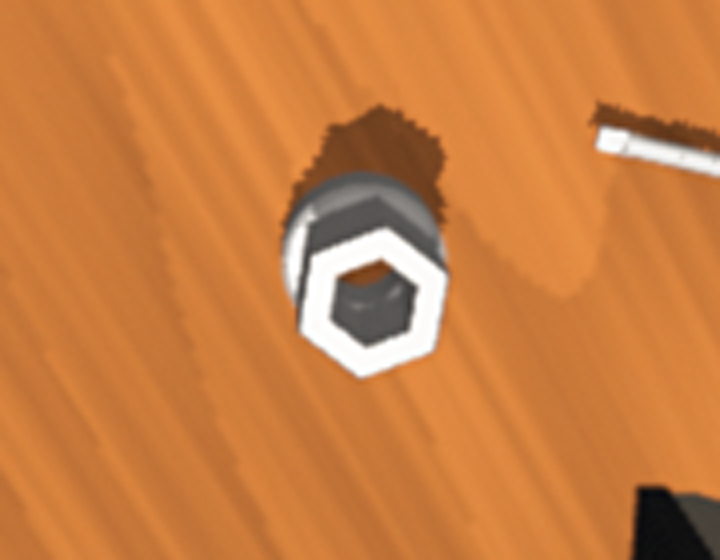

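The crop shows the hexagon at the middle, with its top centre near (372,303), and no driver in the way. Next I fit its angle and centre.

```bash
python3 -c "
from h import *
import cv2
im=cv2.imread('pics/w2.png');z=np.load('pics/w2.npz');m=dict(camera_matrix=z['K'],world_from_camera=z['T'])
u,v=pix(m,[.482,-.29,.064]).astype(int)
g=im.min(2); mk=np.zeros_like(g); mk[v-28:v+28,u-28:u+28]=(g[v-28:v+28,u-28:u+28]>185)
n,l,s,c=cv2.connectedComponentsWithStats(mk); k=1+s[1:,4].argmax(); pts=np.argwhere(l==k)[:,::-1]
K,T=z['K'],z['T']
r=np.c_[(pts-K[[0,1],2])/K[0,0],np.ones(len(pts))]*[1,-1,-1]@T[:3,:3].T
W=T[:3,3]+r*((.064-T[2,3])/r[:,2])[:,None]
h=cv2.convexHull((W[:,:2]*1e4).astype(np.float32))[:,0]/1e4
best=[]
for a in np.arange(0,60,.5):
    N=np.array([[np.cos(np.radians(a+b)),np.sin(np.radians(a+b))] for b in (0,60,120)]); q=h@N.T
    best.append((( q.max(0)-q.min(0)).sum(),a,(q.max(0)-q.min(0))*1e3,np.linalg.lstsq(N,(q.max(0)+q.min(0))/2,rcond=None)[0]))
print(s[k],min(best,key=lambda b:b[0]))
"
```

```text
[326 215  37  37 605] (np.float64(0.10426233783867087), np.float64(22.0), array([34.84249895, 34.77831241, 34.64152647]), array([ 0.4825166 , -0.29128566]))
```

```bash
python3 -c "
from h import *
plan(([.4825,-.2912,.12],-38),([.4825,-.2912,.042],-38))"
```

```text
[0.4825, -0.2912, 0.12] -38 [-0.1358, 0.1294, 0.7461, -0.0011, -0.001, 0.1886]
[0.4825, -0.2912, 0.042] -38 [0.0, 0.0, 0.39, 0.0, 0.0, 0.0]
```

Request:
arm_command:
  deltas: [91, -0.136, 0.129, 0.74, 0, 0, 0.18, 91, -0.136, 0.129, 0.74, 0, 0, 0.18, 91, -0.136, 0.129, 0.74, 0, 0, 0.18, 91, -0.136, 0.129, 0.74, 0, 0, 0.18]

```text
time_s: 5.12
ee_pos: [0.481, -0.2915, 0.1199]
orientation: [0.898, 0.441, -0.001, -0.002]
contact_force: [0.1, -0.3, 0.3]
gripper_width: 0.0909
grip_force: 0.0
```

```bash
python3 -c "
from h import *
st();plan(([.4825,-.2912,.042],-38))"
```

```text
t 5.12 p [ 0.481  -0.2915  0.1199] yaw -37.69 q [-0.06  0.54  0.72  1.94 -0.47  0.84  0.25] F [ 0.1 -0.3  0.3] M [-0.03  0.12 -0.01] w 0.0909 g 0.0
[0.4825, -0.2912, 0.042] -38 [0.0061, 0.0066, 0.3897, -0.0051, 0.0003, 0.0069]
```

Request:
arm_command:
  deltas: [91, 0.006, 0.007, 0.39, 0, 0, 0.007, 91, 0.006, 0.007, 0.39, 0, 0, 0.007, 91, 0.006, 0.007, 0.39, 0, 0, 0.007]
  newtons: 50

```text
time_s: 5.5
ee_pos: [0.4834, -0.2935, 0.0444]
orientation: [0.899, 0.438, 0.0, -0.0]
contact_force: [-0.0, 0.4, -0.9]
gripper_width: 0.0913
grip_force: 0.0
```

Request:
arm_command:
  deltas: [20, 0, 0, 0, 0, 0, 0, 20, 0, 0, 0, 0, 0, 0, 20, 0, 0, 0, 0, 0, 0, 20, 0, 0, 0, 0, 0, 0, 20, 0, 0, 0, 0, 0, 0]
  newtons: 50

```text
time_s: 6.12
ee_pos: [0.4827, -0.2942, 0.0437]
orientation: [0.9, 0.437, 0.0, 0.0]
contact_force: [1.6, -0.5, -0.2]
gripper_width: 0.0432
grip_force: 0.0
```

```bash
python3 -c "
from h import *
st();plan(([.50,-.27,.19],-38),([.52,-.14,.30],-38),([.573,.0,.32],-20))"
```

```text
t 6.12 p [ 0.4827 -0.2942  0.0437] yaw -38.19 q [ 0.01  0.65  0.63  1.96 -0.58  0.71  0.33] F [ 1.6 -0.5 -0.2] M [-0.08  0.09 -0.03] w 0.0432 g 0.0
[0.5, -0.27, 0.19] -38 [0.1486, -0.0065, -0.7316, 0.0001, -0.0001, -0.0043]
[0.52, -0.14, 0.3] -38 [0.5738, -0.3214, -0.55, 0.0, 0.0, 0.0]
[0.573, 0.0, 0.32] -20 [0.7148, -0.2221, -0.1, 0.0, 0.0, -0.4]
```

Request:
arm_command:
  deltas: [20, 0.012, -0.01, 0, 0, 0, 0, 20, 0.012, -0.01, 0, 0, 0, 0, 20, 0.012, -0.01, 0, 0, 0, 0, 20, 0.012, -0.01, 0, 0, 0, 0]
  newtons: 50

```text
time_s: 6.62
ee_pos: [0.4826, -0.2913, 0.0436]
orientation: [0.9, 0.437, -0.0, 0.0]
contact_force: [0.0, -1.1, 0.8]
gripper_width: 0.0356
grip_force: 50.0
```

```bash
python3 -c "
from h import *
st()"
```

```text
t 6.62 p [ 0.4826 -0.2913  0.0436] yaw -38.2 q [ 0.01  0.65  0.63  1.97 -0.58  0.71  0.32] F [ 0.  -1.1  0.8] M [-0.5   0.15 -0.03] w 0.0356 g 50.0
```

Request:
arm_command:
  deltas: [20, 0.15, 0, -0.73, 0, 0, 0, 20, 0.15, 0, -0.73, 0, 0, 0, 20, 0.15, 0, -0.73, 0, 0, 0, 20, 0.15, 0, -0.73, 0, 0, 0]

```text
time_s: 7.12
ee_pos: [0.502, -0.2665, 0.1904]
orientation: [0.899, 0.438, 0.001, 0.0]
contact_force: [-0.1, 0.5, -4.7]
gripper_width: 0.0354
grip_force: 50.0
```

Request:
arm_command:
  deltas: [20, 0.57, -0.32, -0.6, 0, 0, 0, 20, 0.57, -0.32, -0.6, 0, 0, 0, 20, 0.57, -0.32, -0.6, 0, 0, 0, 20, 0.57, -0.32, -0.6, 0, 0, 0]

```text
time_s: 7.62
ee_pos: [0.5225, -0.1344, 0.3096]
orientation: [0.898, 0.44, 0.001, -0.001]
contact_force: [0.0, -0.7, -5.0]
gripper_width: 0.0352
grip_force: 50.0
```

```bash
python3 -c "
from h import *
st()
m=env.camera_model('wrist');print(m['world_from_camera'][:3,3],pix(m,[.573,.087,.185]))
im,d,m=look('w3','gland_top','rod_tip')
P=cloud(d,m); s=(d>0)&(abs(P[...,0]-.573)<.035)&(abs(P[...,1]-.087)<.035)&(P[...,2]>.180)&(P[...,2]<.192)
Q=P[s];print(len(Q),Q.mean(0) if len(Q) else 0)
plan(([.573,-.02,.32],-38),([.573,.087,.31],-38))"
```

```text
t 7.62 p [ 0.5225 -0.1344  0.3096] yaw -37.79 q [-0.53  0.24  0.86  1.82 -0.2   1.17 -0.26] F [ 0.  -0.7 -5. ] M [-0.09  0.16 -0.  ] w 0.0352 g 50.0
[ 0.57212745 -0.06992091  0.47043975] [169.09553537 -75.43949135]
gland_top [([0.3681, 0.0106, 0.14], 0.72), ([0.5262, -0.1353, 0.2744], 0.4)]
rod_tip [([0.3684, 0.0159, 0.1805], 0.75)]
0 0
[0.573, -0.02, 0.32] -38 [0.6314, -0.1591, -0.0634, -0.0037, 0.0033, -0.0056]
[0.573, 0.087, 0.31] -38 [0.4216, -0.3294, 0.05, 0.0, 0.0, 0.0]
```

View pics/w3.png

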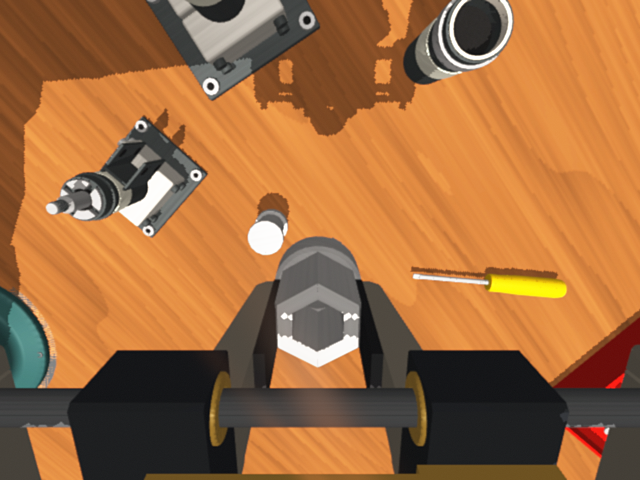

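The picture shows the socket held squarely at (318,310). The small strut is at left (80,200), the driver at (266,237), the spare tube at (475,25), and the middle strut is out of view at the top. I will back off so the strut lies ahead of the camera.

```bash
python3 -c "
from h import *
plan(([.465,-.051,.33],-38),)
T=env.camera_model('wrist')
s=env.state()
d=np.array([.465,-.051,.33])-s['ee_pos'];W=T['world_from_camera'].copy();W[:3,3]+=d
print(pix(dict(camera_matrix=T['camera_matrix'],world_from_camera=W),[.573,.087,.185]),pix(dict(camera_matrix=T['camera_matrix'],world_from_camera=W),[.573,.087,.235]))"
```

```text
[0.465, -0.051, 0.33] -38 [0.1752, -0.4873, -0.1113, -0.0037, 0.0033, -0.0056]
[318.28076397 -10.6643902 ] [318.08634843 -40.73852391]
```

Request:
arm_command:
  deltas: [20, 0.47, -0.48, -0.1, 0, 0, 0, 20, 0.47, -0.48, -0.1, 0, 0, 0, 20, 0.47, -0.48, -0.1, 0, 0, 0, 20, 0.47, -0.48, -0.1, 0, 0, 0]

```text
time_s: 8.28
ee_pos: [0.5033, -0.0059, 0.3284]
orientation: [0.9, 0.437, -0.001, 0.0]
contact_force: [-0.4, -0.8, -4.0]
gripper_width: 0.0357
grip_force: 50.0
```

```bash
cat > strut.py <<'E'
from h import *
import cv2,sys
def fit(name):
    st(); im,d,m=look(name,'gland_top','rod_tip')
    P=cloud(d,m)
    for lo,hi in ((.180,.190),(.205,.220),(.222,.245)):
        s=(d>0)&(np.hypot(P[...,0]-.573,P[...,1]-.087)<.04)&(P[...,2]>lo)&(P[...,2]<hi); Q=P[s]
        if len(Q)>5: print(lo,len(Q),'med',np.median(Q,0).round(4),'circ',cv2.minEnclosingCircle((Q[:,:2]*1e3).astype(np.float32)))
    u,v=pix(m,[.573,.087,.19]).astype(int);print(u,v)
    v0,u0=max(v-65,0),u-90
    cv2.imwrite(f'pics/{name}c.png',cv2.resize(im[v0:v0+130,u0:u0+180,::-1],None,fx=4,fy=4,interpolation=2));print('crop',u0,v0)
fit(sys.argv[1])
E
python3 strut.py w4
```

```text
t 8.28 p [ 0.5033 -0.0059  0.3284] yaw -38.21 q [-0.78  0.12  0.81  1.87 -0.1   1.19 -0.61] F [-0.4 -0.8 -4. ] M [-0.1   0.14 -0.  ] w 0.0357 g 50.0
gland_top [([0.5755, 0.0897, 0.1823], 0.98), ([0.371, 0.0134, 0.137], 0.63)]
rod_tip [([0.3725, 0.0148, 0.1821], 0.78), ([0.5732, 0.0876, 0.2377], 0.66)]
0.18 2806 med [0.5726 0.0859 0.1856] circ ((573.2478637695312, 87.02828216552734), 26.976070404052734)
0.205 312 med [0.5696 0.0827 0.2156] circ ((573.170654296875, 87.0004653930664), 10.03072452545166)
0.222 434 med [0.5729 0.0863 0.2361] circ ((573.2714233398438, 86.94513702392578), 6.940145969390869)
315 78
crop 225 13
```

View pics/w4c.png

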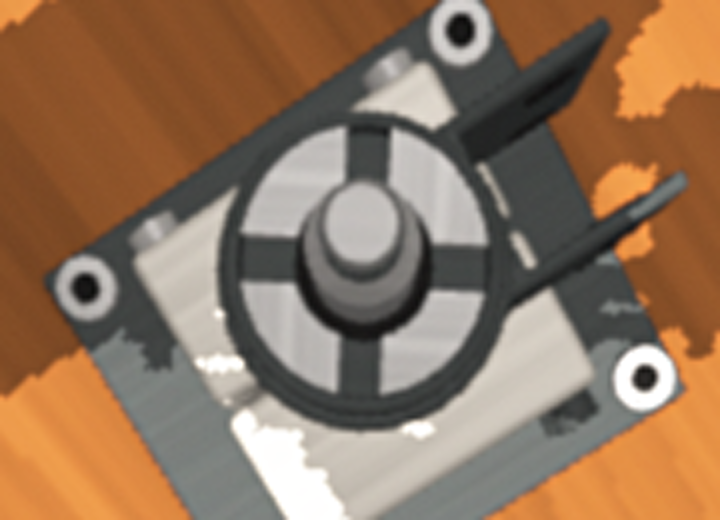

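The picture shows the middle strut with its rod at (363,235). Its four slots run nearly along the image axes, so they stand at a world angle of about -40° (mod 90). The axis is at (0.5732, 0.0870).

```bash
python3 -c "
from h import *
plan(([.5732,.087,.305],-38),)"
```

```text
[0.5732, 0.087, 0.305] -38 [0.5868, -0.0216, 0.1186, -0.0002, 0.0021, -0.0095]
```

Request:
arm_command:
  deltas: [20, 0.587, -0.022, 0.1, 0, 0, 0, 20, 0.587, -0.022, 0.1, 0, 0, 0, 20, 0.587, -0.022, 0.1, 0, 0, 0, 20, 0.587, -0.022, 0.1, 0, 0, 0, 20, 0.587, -0.022, 0.1, 0, 0, 0]

```text
time_s: 9.05
ee_pos: [0.573, 0.0877, 0.3099]
orientation: [0.9, 0.435, 0.0, 0.0]
contact_force: [0.1, 0.0, -4.6]
gripper_width: 0.0357
grip_force: 50.0
```

```bash
python3 -c "
from h import *
st();plan(([.5732,.087,.27],-37),)"
```

```text
t 9.05 p [0.573  0.0877 0.3099] yaw -38.38 q [-0.81  0.32  0.76  1.72 -0.23  1.2  -0.66] F [ 0.1  0.  -4.6] M [-0.05  0.1   0.01] w 0.0357 g 50.0
[0.5732, 0.087, 0.27] -37 [-0.0019, 0.0029, 0.1997, 0.0004, -0.0003, -0.0308]
```

Request:
arm_command:
  deltas: [20, -0.002, 0.003, 0.12, 0, 0, -0.03, 20, -0.002, 0.003, 0.24, 0, 0, -0.03, 20, -0.002, 0.003, 0.24, 0, 0, -0.03]

```text
time_s: 9.43
ee_pos: [0.572, 0.0881, 0.2608]
orientation: [0.895, 0.447, -0.001, -0.0]
contact_force: [0.0, -0.5, -4.0]
gripper_width: 0.0355
grip_force: 50.0
```

```bash
python3 -c "
from h import *
st();plan(([.5732,.087,.24],-37),)"
```

```text
t 9.43 p [0.572  0.0881 0.2608] yaw -36.94 q [-0.78  0.36  0.74  1.78 -0.27  1.1  -0.6 ] F [ 0.  -0.5 -4. ] M [-0.1   0.12 -0.  ] w 0.0355 g 50.0
[0.5732, 0.087, 0.24] -37 [-0.0007, 0.0083, 0.1038, -0.0025, 0.0024, 0.0013]
```

Request:
arm_command:
  deltas: [20, 0, 0.004, 0, 0, 0, 0, 20, 0, 0.004, 0, 0, 0, 0, 20, 0, 0.004, 0.02, 0, 0, 0, 20, 0, 0.004, 0.04, 0, 0, 0, 20, 0, 0.004, 0.04, 0, 0, 0]

```text
time_s: 10.05
ee_pos: [0.5736, 0.0889, 0.2531]
orientation: [0.894, 0.448, -0.0, -0.0]
contact_force: [0.2, -0.3, -4.6]
gripper_width: 0.0362
grip_force: 50.0
```

```bash
python3 -c "
from h import *
st();plan(([.5732,.087,.24],-37),)"
```

```text
t 10.05 p [0.5736 0.0889 0.2531] yaw -36.83 q [-0.78  0.37  0.73  1.79 -0.28  1.09 -0.6 ] F [ 0.2 -0.3 -4.6] M [-0.06  0.08 -0.02] w 0.0362 g 50.0
[0.5732, 0.087, 0.24] -37 [-0.0087, 0.0039, 0.0656, -0.0007, 0.0009, 0.0038]
```

Request:
arm_command:
  deltas: [20, -0.006, 0.003, 0, 0, 0, 0, 20, -0.006, 0.003, 0, 0, 0, 0, 20, -0.006, 0.003, 0.01, 0, 0, 0, 20, -0.006, 0.003, 0.02, 0, 0, 0, 20, -0.006, 0.003, 0.025, 0, 0, 0]

```text
time_s: 10.68
ee_pos: [0.5736, 0.0875, 0.2484]
orientation: [0.894, 0.447, -0.0, -0.0]
contact_force: [-0.5, 0.1, -3.4]
gripper_width: 0.0358
grip_force: 50.0
```

```bash
python3 -c "
from h import *
st();plan(([.5732,.087,.23],-37),)"
```

```text
t 10.68 p [0.5736 0.0875 0.2484] yaw -36.83 q [-0.78  0.38  0.73  1.79 -0.28  1.08 -0.59] F [-0.5  0.1 -3.4] M [-0.06  0.13 -0.03] w 0.0358 g 50.0
[0.5732, 0.087, 0.23] -37 [-0.0032, 0.0001, 0.0918, -0.0002, 0.0002, 0.0037]
```

Request:
arm_command:
  deltas: [20, -0.002, 0, 0.015, 0, 0, 0, 20, -0.002, 0, 0.03, 0, 0, 0, 20, -0.002, 0, 0.045, 0, 0, 0, 20, -0.002, 0, 0.06, 0, 0, 0, 20, -0.002, 0, 0.06, 0, 0, 0]

```text
time_s: 11.3
ee_pos: [0.5733, 0.0868, 0.2362]
orientation: [0.894, 0.447, -0.0, 0.0]
contact_force: [-0.5, -2.0, -4.5]
gripper_width: 0.0353
grip_force: 50.0
```

```bash
python3 -c "
from h import *
st();plan(([.5732,.087,.2286],-37),)"
```

```text
t 11.3 p [0.5733 0.0868 0.2362] yaw -36.86 q [-0.77  0.39  0.72  1.81 -0.29  1.06 -0.58] F [-0.5 -2.  -4.5] M [-0.48  0.16 -0.03] w 0.0353 g 50.0
[0.5732, 0.087, 0.2286] -37 [0.0005, -0.001, 0.0379, 0.0, 0.0009, 0.0032]
```

Request:
arm_command:
  deltas: [20, -0.002, 0.001, 0.01, 0, 0, 0, 20, -0.002, 0.001, 0.02, 0, 0, 0, 20, -0.002, 0.001, 0.03, 0, 0, 0, 20, -0.002, 0.001, 0.035, 0, 0, 0, 20, -0.002, 0.001, 0.035, 0, 0, 0]

```text
time_s: 11.92
ee_pos: [0.5733, 0.0868, 0.2294]
orientation: [0.894, 0.447, -0.0, 0.0]
contact_force: [-0.1, -1.8, -4.9]
gripper_width: 0.0357
grip_force: 50.0
```

Request:
arm_command:
  deltas: [20, 0, 0, 0.005, 0, 0, 0, 20, 0, 0, 0.01, 0, 0, 0, 20, 0, 0, 0.01, 0, 0, 0]

```text
time_s: 12.3
ee_pos: [0.5735, 0.0867, 0.2285]
orientation: [0.894, 0.447, 0.0, -0.0]
contact_force: [-3.6, -1.2, 4.6]
gripper_width: 0.0355
grip_force: 50.0
```

Request:
arm_command:
  deltas: [20, 0, 0, 0, 0, 0, 0.03, 20, 0, 0, 0, 0, 0, 0.06, 20, 0, 0, 0, 0, 0, 0.09, 20, 0, 0, 0, 0, 0, 0.12, 20, 0, 0, 0, 0, 0, 0.15]

```text
time_s: 12.92
ee_pos: [0.574, 0.0864, 0.2285]
orientation: [0.919, 0.394, 0.001, 0.0]
contact_force: [-3.1, -1.5, 6.0]
gripper_width: 0.0358
grip_force: 50.0
```

Request:
arm_command:
  deltas: [20, 0, 0, 0, 0, 0, 0.06, 20, 0, 0, 0, 0, 0, 0.12, 20, 0, 0, 0, 0, 0, 0.18, 20, 0, 0, 0, 0, 0, 0.24, 20, 0, 0, 0, 0, 0, 0.3]

```text
time_s: 13.55
ee_pos: [0.5739, 0.0865, 0.2285]
orientation: [0.959, 0.283, 0.001, 0.0]
contact_force: [-2.6, -2.0, 5.4]
gripper_width: 0.0357
grip_force: 50.0
```

Request:
arm_command:
  deltas: [20, 0, 0, 0, 0, 0, 0.04, 20, 0, 0, 0, 0, 0, 0.08, 20, 0, 0, 0, 0, 0, 0.12, 20, 0, 0, 0, 0, 0, 0.16, 20, 0, 0, 0, 0, 0, 0.18]

```text
time_s: 14.18
ee_pos: [0.5738, 0.0866, 0.2285]
orientation: [0.977, 0.215, 0.001, -0.0]
contact_force: [-3.3, -2.5, 5.2]
gripper_width: 0.0358
grip_force: 50.0
```

```bash
python3 -c "
from h import *
st();plan(([.5732,.087,.2285],-70),)"
```

```text
t 14.18 p [0.5738 0.0866 0.2285] yaw -65.22 q [-0.85  0.43  0.84  1.82 -0.36  1.05 -1.01] F [-3.3 -2.5  5.2] M [-0.5   0.89  0.1 ] w 0.0358 g 50.0
[0.5732, 0.087, 0.2285] -70 [-0.002, -0.0032, 0.0001, 0.0002, -0.0015, 0.1062]
```

Request:
arm_command:
  deltas: [20, -0.003, 0, 0, 0, 0, 0.03, 20, -0.003, 0, 0, 0, 0, 0.06, 20, -0.003, 0, 0, 0, 0, 0.09, 20, -0.003, 0, 0, 0, 0, 0.12, 20, -0.003, 0, 0, 0, 0, 0.15]

```text
time_s: 14.8
ee_pos: [0.5737, 0.0867, 0.2285]
orientation: [0.988, 0.157, 0.001, -0.0]
contact_force: [-2.4, -0.6, 5.4]
gripper_width: 0.0356
grip_force: 50.0
```

Request:
arm_command:
  deltas: [20, 0, 0, 0, 0, 0, 0.03, 20, 0, 0, 0, 0, 0, 0.06, 20, 0, 0, 0, 0, 0, 0.09, 20, 0, 0, 0, 0, 0, 0.12, 20, 0, 0, 0, 0, 0, 0.15]

```text
time_s: 15.42
ee_pos: [0.5737, 0.0867, 0.2285]
orientation: [0.995, 0.098, 0.001, -0.0]
contact_force: [-2.7, -1.1, 6.5]
gripper_width: 0.0356
grip_force: 50.0
```

Request:
arm_command:
  deltas: [20, 0, 0, 0, 0, 0, 0.06, 20, 0, 0, 0, 0, 0, 0.12, 20, 0, 0, 0, 0, 0, 0.18, 20, 0, 0, 0, 0, 0, 0.24, 20, 0, 0, 0, 0, 0, 0.26]

```text
time_s: 16.05
ee_pos: [0.5736, 0.0868, 0.2284]
orientation: [1.0, -0.004, 0.001, -0.0]
contact_force: [-2.3, -0.3, 6.4]
gripper_width: 0.0355
grip_force: 50.0
```

```bash
python3 -c "
from h import *
st();plan(([.5732,.087,.2285],-100),)"
```

```text
t 16.05 p [0.5736 0.0868 0.2284] yaw -90.42 q [-0.92  0.47  0.94  1.82 -0.43  1.07 -1.39] F [-2.3 -0.3  6.4] M [-0.23  0.63  0.08] w 0.0355 g 50.0
[0.5732, 0.087, 0.2285] -100 [-0.0021, -0.0007, -0.0004, -0.001, -0.0023, 0.2129]
```

Request:
arm_command:
  deltas: [20, -0.002, 0, 0, 0, 0, 0.035, 20, -0.002, 0, 0, 0, 0, 0.07, 20, -0.002, 0, 0, 0, 0, 0.105, 20, -0.002, 0, 0, 0, 0, 0.14, 20, -0.002, 0, 0, 0, 0, 0.17]

```text
time_s: 16.68
ee_pos: [0.5734, 0.0868, 0.2279]
orientation: [0.997, -0.071, 0.001, -0.0]
contact_force: [2.5, -0.3, 2.9]
gripper_width: 0.0358
grip_force: 50.0
```

Request:
arm_command:
  deltas: [20, 0, 0, 0, 0, 0, 0.02, 20, 0, 0, 0, 0, 0, 0.04, 20, 0, 0, 0, 0, 0, 0.06, 20, 0, 0, 0, 0, 0, 0.08, 20, 0, 0, 0, 0, 0, 0.1]

```text
time_s: 17.3
ee_pos: [0.572, 0.0868, 0.2272]
orientation: [0.994, -0.11, -0.001, -0.0]
contact_force: [1.3, 2.8, -5.4]
gripper_width: 0.0354
grip_force: 50.0
```

```bash
python3 -c "
from h import *
st()"
```

```text
t 17.3 p [0.572  0.0868 0.2272] yaw -102.58 q [-0.95  0.49  1.    1.83 -0.46  1.08 -1.57] F [ 1.3  2.8 -5.4] M [ 0.58 -0.04  0.03] w 0.0354 g 50.0
```

Something gave at a yaw of about -100°, and the load is gone, so the lugs are at the slots. Lowering gently.

Request:
arm_command:
  deltas: [20, 0.002, -0.002, 0.006, 0, 0, 0, 20, 0.002, -0.002, 0.012, 0, 0, 0, 20, 0.002, -0.002, 0.018, 0, 0, 0, 20, 0.002, -0.002, 0.024, 0, 0, 0, 20, 0.002, -0.002, 0.027, 0, 0, 0]

```text
time_s: 17.92
ee_pos: [0.5728, 0.0865, 0.2226]
orientation: [0.994, -0.109, -0.0, -0.0]
contact_force: [-3.3, 0.7, 3.1]
gripper_width: 0.0357
grip_force: 50.0
```

```bash
python3 -c "
from h import *
st()"
```

```text
t 17.93 p [0.5728 0.0865 0.2226] yaw -102.55 q [-0.94  0.49  0.99  1.83 -0.47  1.08 -1.57] F [-3.3  0.7  3.1] M [0.04 0.92 0.01] w 0.0357 g 50.0
```

Request:
arm_command:
  deltas: [20, 0, 0, 0, 0, 0, 0, 20, 0, 0, 0, 0, 0, 0, 20, 0, 0, 0, 0, 0, 0.06, 20, 0, 0, 0, 0, 0, 0.12, 20, 0, 0, 0, 0, 0, 0.18]

```text
time_s: 18.55
ee_pos: [0.5728, 0.0873, 0.2226]
orientation: [0.984, -0.179, -0.0, -0.0]
contact_force: [-4.1, 1.1, 3.9]
gripper_width: 0.0356
grip_force: 50.0
```

```bash
python3 -c "
from h import *
st()"
```

```text
t 18.55 p [0.5728 0.0873 0.2226] yaw -110.63 q [-0.97  0.51  1.03  1.83 -0.49  1.08 -1.69] F [-4.1  1.1  3.9] M [0.3  1.11 0.33] w 0.0356 g 50.0
```

Request:
arm_command:
  deltas: [20, -0.002, 0, 0, 0, 0, 0.06, 20, -0.002, 0, 0, 0, 0, 0.12, 20, -0.002, 0, 0, 0, 0, 0.18, 20, -0.002, 0, 0, 0, 0, 0.24]

```text
time_s: 19.05
ee_pos: [0.5728, 0.0876, 0.2226]
orientation: [0.963, -0.271, 0.0, -0.0]
contact_force: [-3.1, 1.6, 3.4]
gripper_width: 0.0361
grip_force: 50.0
```

```bash
python3 -c "
from h import *
st()"
```

```text
t 19.05 p [0.5728 0.0876 0.2226] yaw -121.42 q [-0.99  0.53  1.08  1.83 -0.53  1.1  -1.84] F [-3.1  1.6  3.4] M [0.39 0.87 0.4 ] w 0.0361 g 50.0
```

Request:
arm_command:
  deltas: [20, -0.002, 0, 0, 0, 0, 0.03, 20, -0.002, 0, 0, 0, 0, 0.06, 20, -0.002, 0, 0, 0, 0, 0.09, 20, -0.002, 0, 0, 0, 0, 0.09]

```text
time_s: 19.55
ee_pos: [0.5728, 0.0877, 0.2226]
orientation: [0.952, -0.305, 0.001, -0.001]
contact_force: [-0.5, 2.8, 4.8]
gripper_width: 0.0354
grip_force: 50.0
```

```bash
python3 -c "
from h import *
st()"
```

```text
t 19.55 p [0.5728 0.0877 0.2226] yaw -125.48 q [-1.    0.54  1.09  1.83 -0.54  1.1  -1.9 ] F [-0.5  2.8  4.8] M [0.95 0.16 0.23] w 0.0354 g 50.0
```

Request:
arm_command:
  deltas: [20, 0, 0, 0, 0, 0, 0.03, 20, 0, 0, 0, 0, 0, 0.06, 20, 0, 0, 0, 0, 0, 0.07]

```text
time_s: 19.92
ee_pos: [0.5728, 0.0878, 0.2225]
orientation: [0.944, -0.331, 0.001, -0.001]
contact_force: [1.5, 4.0, 5.0]
gripper_width: 0.0354
grip_force: 50.0
```

```bash
python3 -c "
from h import *
st()"
```

```text
t 19.93 p [0.5728 0.0878 0.2225] yaw -128.67 q [-1.01  0.55  1.11  1.83 -0.55  1.11 -1.95] F [1.5 4.  5. ] M [ 1.19 -0.01  0.39] w 0.0354 g 50.0
```

Request:
arm_command:
  deltas: [20, -0.001, -0.002, 0, 0, 0, 0.03, 20, -0.001, -0.002, 0, 0, 0, 0.06, 20, -0.001, -0.002, 0, 0, 0, 0.06]

```text
time_s: 20.3
ee_pos: [0.5729, 0.088, 0.2226]
orientation: [0.936, -0.352, 0.001, 0.0]
contact_force: [1.0, 2.6, 4.5]
gripper_width: 0.0356
grip_force: 50.2
```

```bash
python3 -c "
from h import *
st()"
```

```text
t 20.3 p [0.5729 0.088  0.2226] yaw -131.19 q [-1.02  0.55  1.12  1.83 -0.56  1.11 -1.99] F [1.  2.6 4.5] M [0.89 0.01 1.27] w 0.0356 g 50.2
```

The moment jumped to 1.27 N m, so the nut is at its stop. Easing back to unload it before opening.

Request:
arm_command:
  deltas: [20, 0, 0, 0, 0, 0, -0.03, 20, 0, 0, 0, 0, 0, -0.05, 20, 0, 0, -0.004, 0, 0, -0.05]

```text
time_s: 20.68
ee_pos: [0.5727, 0.0879, 0.2227]
orientation: [0.942, -0.335, 0.001, -0.0]
contact_force: [3.4, 4.3, -4.1]
gripper_width: 0.0356
grip_force: 50.0
```

```bash
python3 -c "
from h import *
st()"
```

```text
t 20.68 p [0.5727 0.0879 0.2227] yaw -129.13 q [-1.01  0.55  1.11  1.83 -0.55  1.11 -1.96] F [ 3.4  4.3 -4.1] M [ 1.03 -0.83  0.31] w 0.0356 g 50.0
```

Request:
arm_command:
  deltas: [20, 0, -0.003, 0, 0, 0, 0, 20, 0, -0.003, 0, 0, 0, 0, 45, 0, -0.003, 0, 0, 0, 0, 70, 0, -0.003, 0, 0, 0, 0, 80, 0, -0.003, 0, 0, 0, 0]

```text
time_s: 21.3
ee_pos: [0.5723, 0.0873, 0.223]
orientation: [0.942, -0.335, -0.0, 0.0]
contact_force: [0.7, -0.3, 0.3]
gripper_width: 0.0629
grip_force: 0.0
```

```bash
python3 -c "
from h import *
st()"
```

```text
t 21.3 p [0.5723 0.0873 0.223 ] yaw -129.15 q [-1.01  0.55  1.11  1.83 -0.55  1.11 -1.96] F [ 0.7 -0.3  0.3] M [ 0.08  0.19 -0.04] w 0.0629 g 0.0
```

Opened; now rising straight up and looking.

Request:
arm_command:
  deltas: [90, 0, 0, 0, 0, 0, 0, 90, 0, 0, 0, 0, 0, 0, 90, 0, 0, -0.15, 0, 0, 0, 90, 0, 0, -0.4, 0, 0, 0, 90, 0, 0, -0.6, 0, 0, 0]

```text
time_s: 21.92
ee_pos: [0.5728, 0.0878, 0.3448]
orientation: [0.942, -0.335, 0.0, -0.0]
contact_force: [0.7, 0.9, -0.8]
gripper_width: 0.0901
grip_force: 0.0
```

Request:
arm_command:
  deltas: [90, -0.5, 0, -0.1, 0, 0, 0, 90, -0.5, 0, -0.1, 0, 0, 0, 90, -0.5, 0, -0.1, 0, 0, 0]

```text
time_s: 22.3
ee_pos: [0.4933, 0.155, 0.3631]
orientation: [0.944, -0.331, -0.001, -0.001]
contact_force: [-0.2, 0.3, 0.1]
gripper_width: 0.09
grip_force: 0.0
```

```bash
python3 -c "
from h import *
import cv2
st()
im,d,m=look('w5','gland_socket','socket_hex')
P=cloud(d,m)
for lo,hi in ((.195,.214),(.236,.25)):
    s=(d>0)&(np.hypot(P[...,0]-.573,P[...,1]-.087)<.04)&(P[...,2]>lo)&(P[...,2]<hi); Q=P[s]
    if len(Q)>5: print(lo,len(Q),np.percentile(Q[:,2],[10,50,90]).round(4),cv2.minEnclosingCircle((Q[:,:2]*1e3).astype(np.float32)))
u,v=pix(m,[.573,.087,.22]).astype(int);print(u,v)
v0=max(v-70,0);c=im[v0:v0+140,max(u-90,0):u+90,::-1];cv2.imwrite('pics/w5c.png',cv2.resize(c,None,fx=4,fy=4,interpolation=2))
"
```

```text
t 22.3 p [0.4933 0.155  0.3631] yaw -128.63 q [-1.5   0.27  1.38  1.8  -0.28  1.3  -2.29] F [-0.2  0.3  0.1] M [ 0.07  0.09 -0.05] w 0.09 g 0.0
gland_socket [([0.5725, 0.0883, 0.1805], 0.96)]
socket_hex [([0.5699, 0.0854, 0.2271], 0.7)]
0.195 543 [0.2044 0.2061 0.2079] ((573.3245239257812, 86.85792541503906), 23.03603744506836)
0.236 1771 [0.2376 0.2441 0.2453] ((573.6207275390625, 86.84496307373047), 20.533708572387695)
321 94
```

View pics/w5c.png

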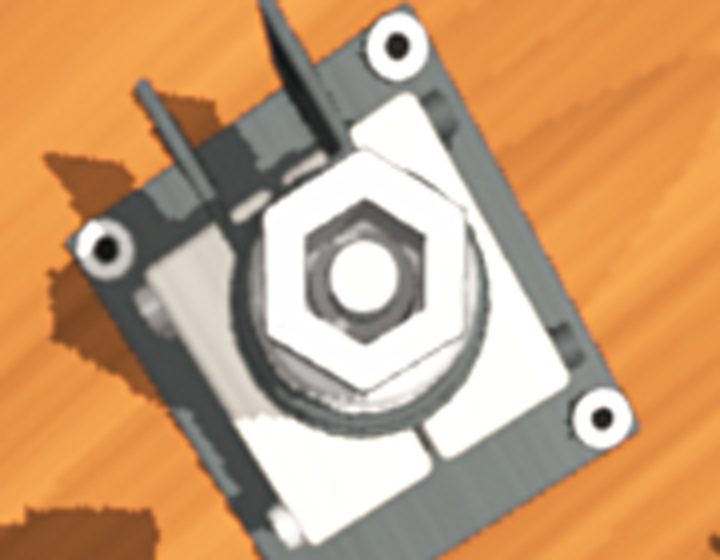

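The socket stands seated and upright around the rod. Its top centre is at (365,275), and its axis and heights (0.206 and 0.244 m) agree with the lugs being home.

```bash
python3 -c "
from station import env
print(env.sign_off())"
```

```text
the job is handed in; nothing more can be done
None
```

The job is handed in (no verdict came back): the socket stands upright and released with its lugs home in the middle strut's nut, which I turned clockwise until the moment rose to 1.27 N m at the stop; the nut angle itself was not read.

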